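# Bed the wind-up snow globe in its sprung cradle

## Task

Stick the small snow globe, the one with a flat tab standing out of the side of its base, into the sprung display cradle: pick it up, turn it so that its tab points the same way as the cradle's beak, set it upright in the cup with the tab in the slot, and push it down until the sprung cup is fully at the bottom. Finish while still holding it there: keep the gripper on the globe with the cup fully pressed down, and do not let go, because the sticky pad needs the pressure. Leave the other things on the shelf where they stand.

Things in the scene. Friction and masses are not known exactly. Their poses are not given: they have to be found in the camera images.
- globe_center (a point): Centre of the glass ball of the small snow globe to be bedded: a smooth ball 56 mm in diameter whose centre is 54 mm above the underside of the globe's base. Round wooden base 52 mm in diameter, 26 mm tall below the ball, its foot bevelled (6 mm high, down to 42 mm in diameter). Loose, about 0.24 kg (0.17 to 0.31). z is up along the globe's axis; the tab stands out along +x. The ball is the place to grip, from above with any finger direction.
- tab_tip (a point): Outer end of the flat steel tab on that globe's base: 46 mm out from the globe's axis along the globe's +x, 15 mm above the underside. The tab is 10 mm wide, 10 mm tall (10 to 20 mm above the underside) and stands 20 mm out of the base.
- cup_floor (a point): Centre of the inner floor of the sprung cup, on top of the fixed plastic cradle; 30 mm above the shelf when up, 16 mm when fully down. The cup is a ring 57 mm in inner and 67 mm in outer diameter with a wall 18 mm high above the floor and one slot, about 17 mm wide and as deep as the floor, in the wall on its +x side for the tab. z is up. It moves straight down and does not turn. When the globe is home its underside lies on this floor and the ball's centre is 54 mm above it.
- cup (a joint): How far the sprung cup is pushed down: 0 up, 0.014 m fully down on its stop. The spring pushes back with about 4 N at the start and 14 N at the bottom, so the globe's own weight (and the cup's) does not sink it; pressing takes about 8 to 12 N from the gripper, and the cup comes up again when let go.
- beak_tip (a point): Tip of the cradle's pointed beak (the mark), 80 mm out from the cup's axis along the cradle's +x, in line with the slot, 12 mm above the shelf. The cradle is a fixed round housing 104 mm across at its foot and 94 mm across its 22 mm high wall; nothing of it but the cup stands higher.
- plain_globe_center (a point): Centre of the glass ball (68 mm in diameter, 60 mm above the shelf) of the other, larger snow globe, which has no tab. Leave it alone.
- trophy: Gold-coloured trophy cup, 110 mm tall, 90 mm wide over its handles; origin under its centre. Leave it alone.
- console: Grey handheld console lying flat, 80 x 165 x 18 mm; origin under its centre, long side along its y. Leave it alone.
- cactus_stand: Phone stand shaped like a cactus, foot 70 x 70 mm, 108 mm tall; origin under its centre. Leave it alone.
- cartridge_holder: Plastic spring-loaded holder with game cartridges, 70 x 100 mm, 56 mm tall; origin under its centre. Leave it alone.
- mug: White mug, 76 mm in diameter, 85 mm tall, handle to its +y; origin under its centre. Leave it alone.
Things that resemble listed ones, but are neither listed nor needed, are in the scene too. Leave any orange or red look-alike of the part that bears cup_floor alone.

How it is judged:
By the outcome, as a careful person would: the job done as asked, in the order asked, and still so for the second after the job is handed in, while the arm keeps its last pose, push and grip.
It also fails if it takes over 45 s, if anything falls off the work surface, if the arm or the gripper's body presses on something with over 40 N, if the wrist force passes 120 N, or if a joint passes its speed limit or range.

## Robot

A 6-joint arm with a two-finger parallel gripper is mounted at the origin on the work surface. World frame = base frame: x ahead of the robot, y to its left, z up, the work surface at z = 0. Lengths are in m, angles in rad, forces in N, time in s.
With the tool pointing down it reaches from about 0.225 to 0.875 m from the base axis. Payload 3.4 kg.
Tool frame: the origin (TCP) lies between the finger pads; the fingertips stand 11 mm ahead of it and the grasp point (between the pads) lies 8 mm behind it (tips_ahead is the distance from the TCP to the fingertips, in m); z points along the fingers, x is the direction in which the jaws open and shut, and the axes are right-handed (so a half turn about z gives the same grasp; the last joint's range is limited). The gripper opens to 85 mm and grips with 20 to 120 N. Pads are 22 mm wide; open, the fingers measure 114 mm over their backs; the gripper's body (76 mm by 85 mm) begins 54 mm behind the grasp point. The pads swing forward as they close: fully open they stand 13 mm farther back than shut.
Start: joints at [1.109, 0.276, 1.505, -0, 1.361, -0.121], TCP at [0.192, 0.542, 0.242] pointing down, gripper open.
Joint ranges: [-2.89, 2.89], [-0.75, 2.08], [0.22, 2.7], [-1.18, 4.32], [0.11, 2.71], [-2.7, 2.7]. Speed limits (rad/s): [2.57, 2.57, 3.14, 3.14, 3.14, 3.14].

## Interface

Orientations are given as a unit quaternion [w, x, y, z].
In Python, from rig import get_state, get_image, sign_off, masks_of, tips_ahead gives the robot as it stands.
- The arm moves only by the tool play_rows, never from a script. Its argument "series" is a list of rows, each an object of numbers: "fingers": the closure, from -1 (fully open) to 1 (shut); "dx", "dy", "dz": the shift along the world's x, y, z in mm; "turn": the turn about the world's z in rad. A call has 1 to 20 rows; each row shifts and turns the pose as measured when the row begins; what a row does not reach is not made up. A row lasts 1/12 s, in which the tool goes at most 41.7 mm and 7.16 degrees, less where a joint would pass 70% of its speed; a pose out of reach is approached as far as the arm can. A call with a gripper value outside its range is refused whole. The fingers move at their own pace and stop on an object; "squeeze" is the grip in N (left out, the last holds). Time passes only in rows, so rows that do not move let the fingers close. It gives the time, the measured TCP pose, the force and the opening at its end, in the units of the state.
- get_state(): the state, without advancing time (a new reading comes with each control period).
- get_image(name): name is "side" or "top"; returns a dict with "pixels" (384x512x3 uint8, red, green, blue), "vfov" (degrees; the focal length in pixels is half the picture's height over the tangent of half this angle, whatever the lens; pixels are square), "cx", "cy" (the principal point, pixels), "rvec" (rotation vector, rad) and "tvec" (3), from world to camera coordinates, as OpenCV has them. Camera axes: x right, y down, z forward; pixel columns grow to the right and rows downward; lengths in m; the calibration is good to about 2 mm. A picture is of the moment at which its call begins. There is no depth.
- sign_off(): hands the job in, once; it reports no verdict.
Trained networks look in a picture, given as the dict that the camera call returned (one of the last four; its "shot" number tells which), for a name from the list of things; names that differ only in an ending like _2 or _b are one class to them, and where a whole thing is asked for, a point or a joint stands for the part that bears it (a point fixed in the world has none). Each returns a list of dicts, best first, with "p" (0 to 1); they miss things now and then, are a little off and sometimes report something else, mostly with a low value. They report only what shows in the picture. A call takes as long as a camera call. They do not tell look-alikes from the thing itself.
- masks_of(picture, label): "region" (384x512 bool, what is visible of it) and "xy" ([column, row] in pixels, amid what is visible of it).
The state is a dict: "clock": time; "qpos": joint angles; "qd": joint speeds; "effort": joint torques, N m; "position": TCP position; "ee_rot": TCP orientation; "contact_force": force on the tool from outside, world axes, zero at the start; "moment": the same for the moment, N m; "width": finger opening in m.
Only numpy, scipy, OpenCV 4.12 (cv2) and the standard library are available. Lean on these libraries where they do the work, as an engineer would, in place of code of your own. Each camera call takes 0.05 s, during which the arm holds its last target. There are 200 camera calls.

## Working session

There is one attempt and no reset: what is moved stays moved. The work goes in short steps, Python scripts to look and compute and a tool call to move; the robot and the scene stay as the last step left them, time stands still between calls to the robot, and variables do not carry over. Pictures are saved under pics/ and viewed, about 8 in all and at most 12, crops included, and the job is handed in when it is done.

Besides the shell and the picture viewer there is one more tool, called after "Emit:" as name([rows], argument=value, ...), one row to a line, values as JSON. play_rows: Moves the arm, as the interface text tells. Its arguments: {"type":"object","properties":{"series":{"type":"array"},"squeeze":{"type":"number"}},"required":["series"]}

```bash
mkdir -p pics; cat > h.py <<'E'
import numpy as np, cv2
from rig import *
def cam(im):
    R=cv2.Rodrigues(np.array(im["rvec"],float))[0]; t=np.array(im["tvec"],float).ravel()
    f=192/np.tan(np.radians(im["vfov"])/2); return R,t,f
def ray(im,xy):
    R,t,f=cam(im); d=R.T@np.array([(xy[0]-im["cx"])/f,(xy[1]-im["cy"])/f,1]); return -R.T@t,d
def at_z(im,xy,z):
    c,d=ray(im,xy); return c+d*(z-c[2])/d[2]
def proj(im,P):
    R,t,f=cam(im); p=R@np.array(P)+t; return np.array([im["cx"],im["cy"]])+f*p[:2]/p[2]
def save(im,n,crop=None,s=1):
    p=im["pixels"]
    if crop: a,b,c,d=crop; p=p[b:d,a:c]
    cv2.imwrite("pics/"+n,cv2.resize(p[:,:,::-1],None,fx=s,fy=s,interpolation=cv2.INTER_CUBIC))
E
python3 - <<'E'
from h import *
print(get_state(),tips_ahead)
a=[]
for n in("top","side"):
    im=get_image(n); print(n,im["vfov"],im["cx"],im["cy"],"cam",ray(im,(256,192)))
    a.append(im)
    for l,z in(("globe_center",.054),("tab_tip",.015),("cup_floor",.03),("beak_tip",.012),("plain_globe_center",.06)):
        for m in masks_of(im,l)[:4]:
            print(l,round(m["p"],2),np.round(m["xy"],1),m["region"].sum(),at_z(im,m["xy"],z).round(3))
    save(im,n+"0.png",s=1.5)
E
```

```text
{'clock': 0.0, 'qpos': array([ 1.10899336e+00,  2.76573640e-01,  1.50611641e+00,  7.67765694e-06,
        1.36069205e+00, -1.20976865e-01]), 'qd': array([ 2.05145793e-03, -2.14441629e-05,  1.05011914e-03,  1.32489745e-03,
        1.63753374e-03, -1.31614176e-03]), 'effort': array([-2.62001377e-03, -4.16767466e+01, -2.45803696e+01, -5.28885539e-04,
        1.09200308e-02,  7.49670448e-06]), 'position': array([0.19196867, 0.54147844, 0.24145853]), 'ee_rot': array([ 4.20936480e-04,  8.16782172e-01,  5.76945476e-01, -7.89530474e-04]), 'contact_force': array([-0.5090032 ,  1.11489812,  0.65048407]), 'moment': array([-0.06630708,  0.06825268, -0.02072427]), 'width': 0.08568310533077246} 0.011
top 49.3834760930822 259.0932633459905 185.1481565771765 cam (array([0.39929147, 0.02513097, 1.27419858]), array([ 0.06045153,  0.00148777, -0.99833235]))
globe_center 0.57 [317.2 140.9] 310 [ 0.623 -0.155  0.054]
tab_tip 0.74 [317.4 138.4] 365 [ 0.638 -0.162  0.015]
cup_floor 0.94 [206.4 259.7] 451 [0.276 0.175 0.03 ]
cup_floor 0.91 [144.3 250.6] 444 [0.305 0.358 0.03 ]
cup_floor 0.88 [258.8 237.7] 4
[... 413 characters left out ...]
cam (array([0.46336377, 0.89310322, 0.6299918 ]), array([ 0.02803771, -0.84416186, -0.53557162]))
globe_center 0.89 [210.7 171.6] 414 [ 0.628 -0.125  0.054]
tab_tip 0.94 [211.2 170.5] 468 [ 0.639 -0.201  0.015]
tab_tip 0.2 [225.1 149. ] 570 [ 0.609 -0.351  0.015]
cup_floor 0.87 [354.8 305.1] 1116 [0.296 0.35  0.03 ]
cup_floor 0.68 [348.2 245.7] 691 [0.279 0.175 0.03 ]
cup_floor 0.66 [248.6 236.9] 565 [0.507 0.146 0.03 ]
beak_tip 0.93 [313.4 212.2] 1189 [0.342 0.018 0.012]
beak_tip 0.91 [248.  241.6] 1388 [0.509 0.141 0.012]
beak_tip 0.63 [346.8 250.7] 1644 [0.28  0.171 0.012]
beak_tip 0.62 [180.5 296.9] 2166 [0.64  0.319 0.012]
plain_globe_center 0.93 [261.4 182.1] 660 [ 0.48  -0.056  0.06 ]
```

View pics/top0.png

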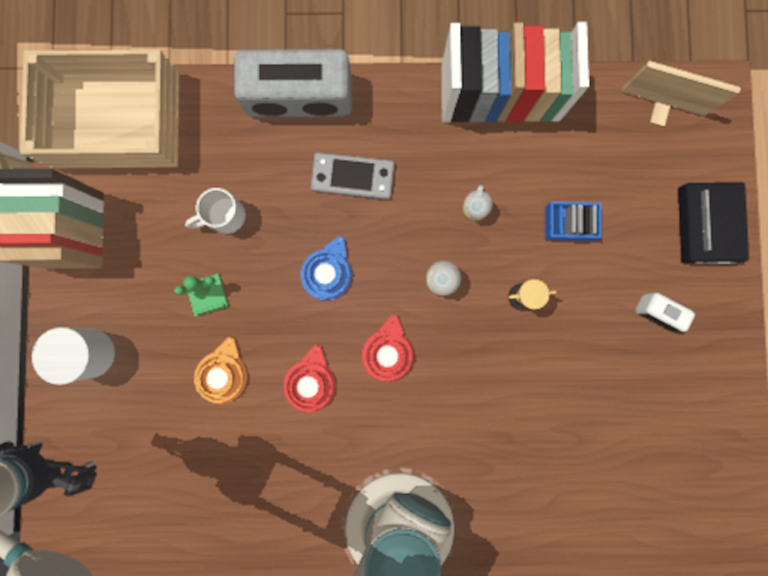

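View pics/side0.png

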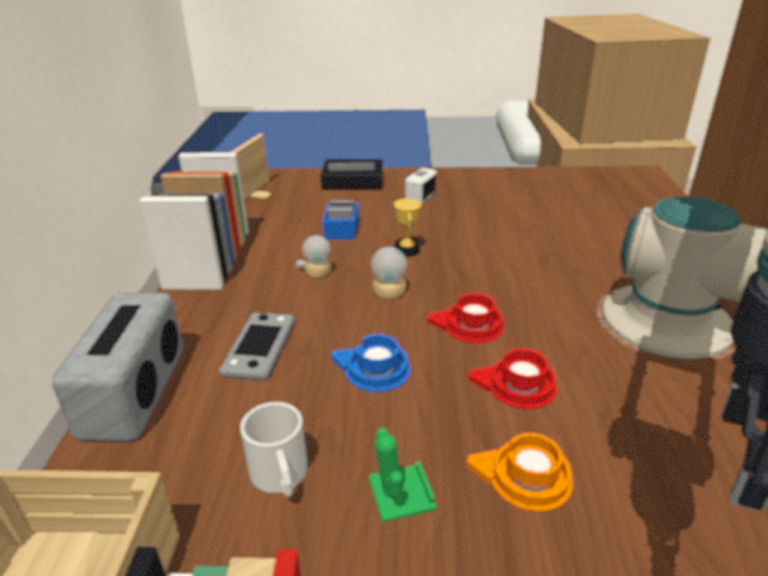

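The top view shows the tab globe at about (317,137), with its tab pointing up at (320,125). The real cradle is the blue one at (217,182), beak at about (228,160). The plain globe is at (296,185), and the red and orange cradles are decoys. Next I'll zoom in for finer measurement.

```bash
python3 - <<'E'
from h import *
out=[]
def pad(p):return cv2.resize(p,(390,290),interpolation=cv2.INTER_CUBIC)
rows=[]
for n,cs in(("top",[(297,118),(194,155)]),("side",[(190,150),(213,215)])):
    im=get_image(n); P=im["pixels"]; r=[]
    for (x,y) in cs: r.append(pad(P[y:y+40 if n=="top" else y+46, x:x+54 if n=="top" else x+62]))
    rows.append(np.hstack(r))
    hsv=cv2.cvtColor(P,cv2.COLOR_RGB2HSV)
    x,y=cs[1]; w,h=(66,48)
    m=np.zeros(P.shape[:2],np.uint8); sub=hsv[y:y+h,x:x+w]
    blue=((sub[...,0]>100)&(sub[...,0]<125)&(sub[...,1]>120)); ys,xs=np.nonzero(blue)
    white=((sub[...,1]<60)&(sub[...,2]>180)); wy,wx=np.nonzero(white)
    wc=(wx.mean()+x,wy.mean()+y)
    c=at_z(im,wc,.031); print(n,"pad",wc,white.sum(),c.round(4))
    W=np.array([at_z(im,(a+x,b+y),.012) for a,b in zip(xs,ys)])
    d=np.hypot(*(W-c)[:,:2].T); i=np.argsort(d)[-4:]; print(" beak",[(xs[k]+x,ys[k]+y) for k in i],d[i].round(4),W[i].round(4)[:,:2].tolist())
    g=masks_of(im,"globe_center")[0]["region"]; ys,xs=np.nonzero(g); print(" globe box",xs.min(),xs.max(),ys.min(),ys.max())
cv2.imwrite("pics/z.png",np.vstack(rows)[:,:,::-1])
E
```

```text
top pad (np.float64(216.2828947368421), np.float64(181.91447368421052)) 152 [0.5059 0.1453 0.031 ]
 beak [(np.int64(227), np.int64(159)), (np.int64(225), np.int64(158)), (np.int64(228), np.int64(159)), (np.int64(226), np.int64(158))] [0.0778 0.0785 0.079  0.0795] [[0.5772, 0.1143], [0.5804, 0.1204], [0.5772, 0.1113], [0.5803, 0.1174]]
 globe box 309 329 124 147
side pad (np.float64(251.21487603305786), np.float64(235.3305785123967)) 121 [0.5012 0.1409 0.031 ]
 beak [(np.int64(223), np.int64(234)), (np.int64(221), np.int64(237)), (np.int64(222), np.int64(235)), (np.int64(221), np.int64(236))] [0.0764 0.0765 0.077  0.0778] [[0.5722, 0.1126], [0.576, 0.1244], [0.5743, 0.1166], [0.5763, 0.1205]]
 globe box 198 219 156 184
```

View pics/z.png

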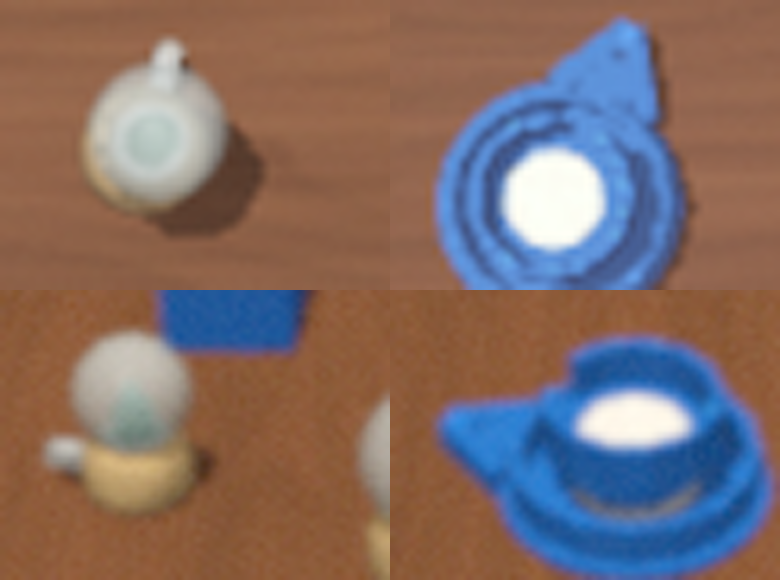

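The crops show the ball centre at about (318.2,135.7) in the top view and (210.3,165.4) in the side view. The tab end is at (320,123) top and (197.1,175.7) side, and the beak tip at (226.3,157.3) top.

```bash
cat >> h.py <<'E'
def tri(p):
    A=np.zeros((3,3));b=np.zeros(3)
    for im,xy in p:
        c,d=ray(im,xy); d=d/np.linalg.norm(d); M=np.eye(3)-np.outer(d,d); A+=M;b+=M@c
    return np.linalg.solve(A,b)
E
python3 - <<'E'
from h import *
t=get_image("top");s=get_image("side")
g=tri([(t,(318.2,135.7)),(s,(210.3,165.4))]); tb=tri([(t,(320,123)),(s,(197.1,175.7))])
gt=at_z(t,(318.2,135.7),.054);gs=at_z(s,(210.3,165.4),.054)
print("ball",g,gt,gs,"tab",tb,at_z(t,(320,123),.018))
d=tb-g; print(np.hypot(*d[:2]),np.arctan2(d[1],d[0])); d=at_z(t,(320,123),.018)-gt; print(np.hypot(*d[:2]),np.arctan2(d[1],d[0]))
c=at_z(t,(216.28,181.91),.031); bk=at_z(t,(226.3,157.3),.012); d=bk-c; print("cup",c,"beak",bk,np.hypot(*d[:2]),np.arctan2(d[1],d[0]))
from scipy.spatial.transform import Rotation as R
q=get_state()["ee_rot"]; print(R.from_quat(q,scalar_first=True).as_matrix().round(3))
bt=tri([(t,(226.3,157.3)),(s,(220.6,235.5))]);print(bt)
E
```

```text
ball [ 0.63548354 -0.1584273   0.05655396] [ 0.63828237 -0.15874249  0.054     ] [ 0.63389956 -0.16248044  0.054     ] tab [ 0.6820185  -0.17128764  0.01385253] [ 0.68454252 -0.17049556  0.018     ]
0.048279301139182926 -0.26962891714859655
0.04772981929364778 -0.24880052418375526
cup [0.505916   0.14529109 0.031     ] beak [0.58247767 0.11645295 0.012     ] 0.08181276148961682 -0.3602301187323378
[[ 0.334  0.942  0.   ]
 [ 0.942 -0.334  0.   ]
 [ 0.    -0.    -1.   ]]
[0.58023233 0.11645745 0.01059513]
```

Emit:
play_rows([
  {"fingers": -1, "dx": 22, "dy": -35},
  {"dx": 22, "dy": -35},
  {"dx": 22, "dy": -35},
  {"dx": 22, "dy": -35},
  {"dx": 22, "dy": -35},
  {"dx": 22, "dy": -35},
  {"dx": 22, "dy": -35},
  {"dx": 22, "dy": -35},
  {"dx": 22, "dy": -35},
  {"dx": 22, "dy": -35},
  {"dx": 22, "dy": -35},
  {"dx": 22, "dy": -35},
  {"dx": 22, "dy": -35},
  {"dx": 22, "dy": -35},
  {"dx": 22, "dy": -35},
  {"dx": 22, "dy": -35},
  {"dx": 22, "dy": -35},
  {"dx": 22, "dy": -35},
  {"dx": 22, "dy": -35},
  {"dx": 22, "dy": -35, "turn": 0.08},
])

```text
invalid input at $.series[0]: expected keys fingers, dx, dy, dz, turn
```

Emit:
play_rows([
  {"fingers": -1, "dx": 22, "dy": -35, "dz": 0, "turn": 0},
  {"fingers": -1, "dx": 22, "dy": -35, "dz": 0, "turn": 0},
  {"fingers": -1, "dx": 22, "dy": -35, "dz": 0, "turn": 0},
  {"fingers": -1, "dx": 22, "dy": -35, "dz": 0, "turn": 0},
  {"fingers": -1, "dx": 22, "dy": -35, "dz": 0, "turn": 0},
  {"fingers": -1, "dx": 22, "dy": -35, "dz": 0, "turn": 0},
  {"fingers": -1, "dx": 22, "dy": -35, "dz": 0, "turn": 0},
  {"fingers": -1, "dx": 22, "dy": -35, "dz": 0, "turn": 0},
  {"fingers": -1, "dx": 22, "dy": -35, "dz": 0, "turn": 0},
  {"fingers": -1, "dx": 22, "dy": -35, "dz": 0, "turn": 0},
  {"fingers": -1, "dx": 22, "dy": -35, "dz": 0, "turn": 0},
  {"fingers": -1, "dx": 22, "dy": -35, "dz": 0, "turn": 0},
  {"fingers": -1, "dx": 22, "dy": -35, "dz": 0, "turn": 0},
  {"fingers": -1, "dx": 22, "dy": -35, "dz": 0, "turn": 0},
  {"fingers": -1, "dx": 22, "dy": -35, "dz": 0, "turn": 0},
  {"fingers": -1, "dx": 22, "dy": -35, "dz": 0, "turn": 0},
  {"fingers": -1, "dx": 22, "dy": -35, "dz": 0, "turn": 0},
  {"fingers": -1, "dx": 22, "dy": -35, "dz": 0, "turn": 0},
  {"fingers": -1, "dx": 22, "dy": -35, "dz": 0, "turn": 0},
  {"fingers": -1, "dx": 22, "dy": -35, "dz": 0, "turn": 0.08},
], squeeze=60)

```text
clock: 2.57
position: [0.6279, -0.1635, 0.2452]
ee_rot: [-0.001, 0.789, 0.615, 0.007]
contact_force: [0.5, 1.4, 0.6]
width: 0.0854
```

Emit:
play_rows([
  {"fingers": -1, "dx": 8, "dy": 4.5, "dz": -30, "turn": 0},
  {"fingers": -1, "dx": 0, "dy": 0, "dz": -35, "turn": 0},
  {"fingers": -1, "dx": 0, "dy": 0, "dz": -35, "turn": 0},
  {"fingers": -1, "dx": 0, "dy": 0, "dz": -20, "turn": 0},
  {"fingers": -1, "dx": 0, "dy": 0, "dz": 0, "turn": 0},
])

```text
clock: 2.98
position: [0.6438, -0.1726, 0.1218]
ee_rot: [0.006, 0.791, 0.611, 0.009]
contact_force: [-0.3, -0.2, -0.6]
width: 0.0856
```

```bash
python3 - <<'E'
from h import *
from scipy.spatial.transform import Rotation as R
st=get_state(); p=st["position"]; M=R.from_quat(st["ee_rot"],scalar_first=True).as_matrix(); print(p,M.round(3),st["contact_force"])
s=get_image("side"); P=s["pixels"]=s["pixels"].copy()
for q in (p,[.636,-.159,.054]): print(proj(s,q))
save(s,"a.png",(165,95,265,195),6)
E
```

```text
[ 0.64376358 -0.17262348  0.12176086] [[ 0.252  0.967  0.022]
 [ 0.968 -0.252  0.002]
 [ 0.007  0.021 -1.   ]] [-0.27497167 -0.17632961 -0.6219961 ]
[205.65909835 143.32880914]
[209.45853131 165.96024076]
```

View pics/a.png

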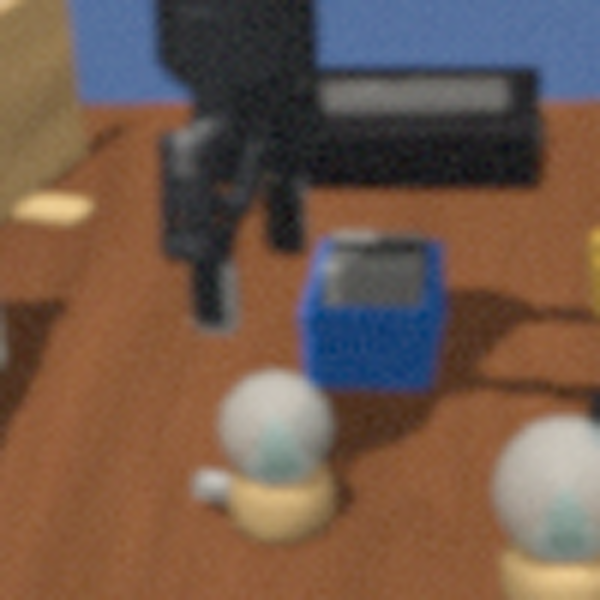

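The gripper stands above the globe, a few mm off laterally and carrying about 1.2° of tilt from the fast motion. I'll correct this slowly.

Emit:
play_rows([
  {"fingers": -1, "dx": -4, "dy": 7, "dz": 0, "turn": 0},
  {"fingers": -1, "dx": -4, "dy": 6.6, "dz": 0, "turn": 0},
  {"fingers": -1, "dx": 0, "dy": 0, "dz": 0, "turn": 0},
  {"fingers": -1, "dx": 0, "dy": 0, "dz": 0, "turn": 0},
])

```text
clock: 3.37
position: [0.6383, -0.158, 0.1291]
ee_rot: [0.01, 0.791, 0.612, 0.012]
contact_force: [-1.0, -0.5, 0.1]
width: 0.0857
```

```bash
cat > s.py <<'E'
from h import *
from scipy.spatial.transform import Rotation as R
st=get_state(); M=R.from_quat(st["ee_rot"],scalar_first=True).as_matrix()
print(st["position"].round(4),"zax",M[:,2].round(4),"jaw",np.arctan2(M[1,0],M[0,0]).round(4),"F",st["contact_force"].round(2),st["moment"].round(2),"w",round(st["width"],4),"q",st["qpos"].round(3),"qd",np.abs(st["qd"]).max().round(4),st["clock"])
E
python3 s.py; python3 -c "
from h import *
get_image('top');get_image('top')"; python3 s.py
```

```text
[ 0.6383 -0.158   0.1291] zax [ 0.0312 -0.0011 -0.9995] jaw 1.3165 F [-1.03 -0.53  0.1 ] [-0.04  0.03  0.04] w 0.0857 q [-0.354  0.458  1.511  0.011  1.142 -1.674] qd 0.0335 3.3667
[ 0.6385 -0.1583  0.1292] zax [ 0.0316 -0.0012 -0.9995] jaw 1.3163 F [0.15 0.35 0.24] [-0.04 -0.01 -0.01] w 0.0849 q [-0.354  0.458  1.511  0.011  1.142 -1.674] qd 0.0127 3.4667
```

Emit:
play_rows([
  {"fingers": -1, "dx": 0, "dy": 0, "dz": 0, "turn": 0},
  {"fingers": -1, "dx": 0, "dy": 0, "dz": 0, "turn": 0},
  {"fingers": -1, "dx": 0, "dy": 0, "dz": 0, "turn": 0},
  {"fingers": -1, "dx": 0, "dy": 0, "dz": 0, "turn": 0},
])

```text
clock: 3.8
position: [0.6397, -0.1586, 0.1317]
ee_rot: [0.012, 0.791, 0.612, 0.013]
contact_force: [-0.3, 0.8, -0.1]
width: 0.0857
```

```bash
python3 s.py
```

```text
[ 0.6397 -0.1586  0.1317] zax [ 0.0359 -0.003  -0.9994] jaw 1.3167 F [-0.28  0.76 -0.12] [-0.01  0.   -0.01] w 0.0857 q [-0.354  0.456  1.509  0.011  1.143 -1.675] qd 0.0022 3.8
```

Emit:
play_rows([
  {"fingers": -1, "dx": -1, "dy": 0, "dz": -15, "turn": 0},
  {"fingers": -1, "dx": -1, "dy": 0, "dz": -15, "turn": 0},
  {"fingers": -1, "dx": -1, "dy": 0, "dz": -15, "turn": 0},
  {"fingers": -1, "dx": -1, "dy": 0, "dz": -15, "turn": 0},
  {"fingers": -1, "dx": -1, "dy": 0, "dz": -15, "turn": 0},
])

```text
clock: 4.22
position: [0.6386, -0.1607, 0.0592]
ee_rot: [0.017, 0.791, 0.611, 0.016]
contact_force: [0.7, -0.3, 0.5]
width: 0.0853
```

```bash
python3 s.py;python3 - <<'E'
from h import *
s=get_image("side");t=get_image("top")
a=s["pixels"][130:192,170:252];b=t["pixels"][110:160,290:356]
f=lambda p:cv2.resize(p,(400,302),interpolation=cv2.INTER_CUBIC)
cv2.imwrite("pics/b.png",np.hstack([f(a),f(b)])[:,:,::-1])
E
python3 s.py
```

```text
[ 0.6386 -0.1607  0.0592] zax [ 0.0473 -0.0074 -0.9989] jaw 1.3161 F [ 0.69 -0.31  0.54] [-0.04  0.06 -0.02] w 0.0853 q [-0.357  0.516  1.606  0.012  0.972 -1.68 ] qd 0.4076 4.2167
[ 0.6362 -0.1599  0.0569] zax [ 0.0409 -0.0051 -0.9992] jaw 1.316 F [-0.59  0.27 -0.12] [ 0.01 -0.02 -0.05] w 0.0854 q [-0.357  0.519  1.609  0.012  0.975 -1.68 ] qd 0.0426 4.3167
```

View pics/b.png

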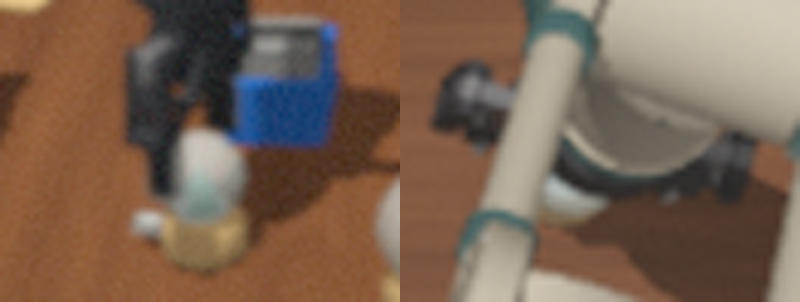

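```bash
python3 - <<'E'
from h import *
from scipy.spatial.transform import Rotation as R
s=get_image("side");st=get_state();M=R.from_quat(st["ee_rot"],scalar_first=True).as_matrix();p=st["position"]
for k in(1,-1):
  for h in (0.0,-.003): print(proj(s,p+M@[.046*k,0,h]))
print(proj(s,p),proj(s,[.636,-.159,.054]),p)
E
```

```text
[203.01240957 171.74714678]
[202.97035572 170.84445923]
[214.46870446 157.58696444]
[214.44424784 156.71984949]
[208.91761337 164.44821083] [209.45853131 165.96024076] [ 0.63743763 -0.16022629  0.05845309]
```

Emit:
play_rows([
  {"fingers": -1, "dx": -2, "dy": 1, "dz": -8, "turn": 0},
  {"fingers": -1, "dx": -2, "dy": 0, "dz": -7, "turn": 0},
  {"fingers": 1, "dx": -0.3, "dy": 0, "dz": -0.6, "turn": 0},
  {"fingers": 1, "dx": -0.3, "dy": 0, "dz": -0.6, "turn": 0},
  {"fingers": 1, "dx": -0.3, "dy": 0, "dz": -0.6, "turn": 0},
], squeeze=60)

```text
clock: 4.78
position: [0.6351, -0.1603, 0.0443]
ee_rot: [0.019, 0.791, 0.611, 0.017]
contact_force: [1.6, -1.2, 0.2]
width: 0.0535
```

```bash
python3 s.py
```

```text
[ 0.6351 -0.1603  0.0443] zax [ 0.0506 -0.0086 -0.9987] jaw 1.316 F [ 1.58 -1.23  0.18] [-0.14 -0.03 -0.  ] w 0.0535 q [-0.359  0.526  1.633  0.012  0.932 -1.682] qd 0.0113 4.7833
```

Emit:
play_rows([
  {"fingers": 1, "dx": -0.3, "dy": 0, "dz": -0.6, "turn": 0},
  {"fingers": 1, "dx": -0.3, "dy": 0, "dz": -0.6, "turn": 0},
])

```text
clock: 4.95
position: [0.6353, -0.1604, 0.0443]
ee_rot: [0.02, 0.791, 0.611, 0.018]
contact_force: [-0.2, 0.7, 1.7]
width: 0.0534
```

```bash
python3 s.py; python3 - <<'E'
from h import *
s=get_image("side");t=get_image("top")
a=s["pixels"][130:192,170:252];b=t["pixels"][110:160,290:356]
f=lambda p:cv2.resize(p,(400,302),interpolation=cv2.INTER_CUBIC)
cv2.imwrite("pics/c.png",np.hstack([f(a),f(b)])[:,:,::-1])
E
```

```text
[ 0.6353 -0.1604  0.0443] zax [ 0.053  -0.0091 -0.9986] jaw 1.3158 F [-0.2   0.66  1.72] [0.15 0.03 0.08] w 0.0534 q [-0.359  0.526  1.634  0.013  0.929 -1.682] qd 0.0188 4.95
```

View pics/c.png

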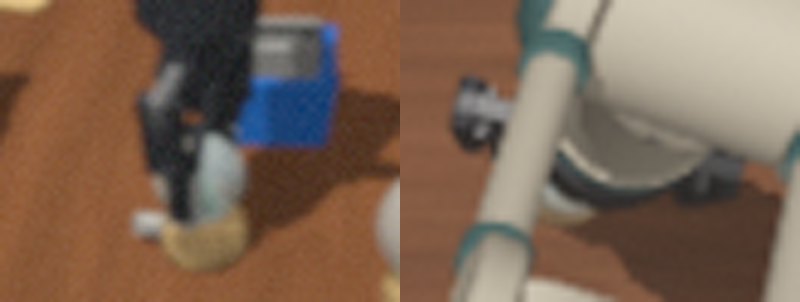

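Emit:
play_rows([
  {"fingers": 1, "dx": 0, "dy": 0, "dz": 5, "turn": 0},
  {"fingers": 1, "dx": 0, "dy": 0, "dz": 12, "turn": 0},
  {"fingers": 1, "dx": 0, "dy": 0, "dz": 15, "turn": 0},
  {"fingers": 1, "dx": 0, "dy": 0, "dz": 15, "turn": 0},
  {"fingers": 1, "dx": 0, "dy": 0, "dz": 10, "turn": 0},
], squeeze=80)

```text
clock: 5.47
position: [0.6307, -0.1591, 0.0986]
ee_rot: [0.015, 0.791, 0.611, 0.014]
contact_force: [0.1, 0.1, -1.4]
width: 0.0534
```

```bash
python3 s.py; python3 - <<'E'
from h import *
s=get_image("side")
save(s,"d.png",(170,100,250,190),6)
print(proj(s,get_state()["position"]))
E
```

```text
[ 0.6307 -0.1591  0.0986] zax [ 0.0406 -0.0054 -0.9992] jaw 1.3162 F [ 0.09  0.11 -1.4 ] [-0.    0.    0.01] w 0.0534 q [-0.359  0.47   1.575  0.011  1.056 -1.68 ] qd 0.2659 5.4667
[209.71951733 151.85784149]
```

View pics/d.png

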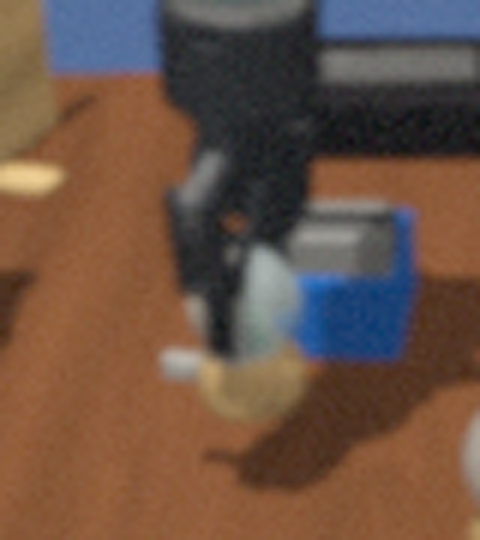

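The grasp holds: the globe hangs upright, with the ball centre about 1 px off the projected TCP. I'll carry it over to the blue cradle.

Emit:
play_rows([
  {"fingers": 1, "dx": 0, "dy": 0, "dz": 20, "turn": 0},
  {"fingers": 1, "dx": 0, "dy": 5, "dz": 25, "turn": 0},
  {"fingers": 1, "dx": -5, "dy": 15, "dz": 15, "turn": 0},
  {"fingers": 1, "dx": -10, "dy": 25, "dz": 0, "turn": -0.01},
  {"fingers": 1, "dx": -12, "dy": 28, "dz": 0, "turn": -0.01},
  {"fingers": 1, "dx": -12, "dy": 28, "dz": 0, "turn": -0.01},
  {"fingers": 1, "dx": -12, "dy": 28, "dz": 0, "turn": -0.01},
  {"fingers": 1, "dx": -12, "dy": 28, "dz": 0, "turn": -0.01},
  {"fingers": 1, "dx": -12, "dy": 28, "dz": 0, "turn": -0.01},
  {"fingers": 1, "dx": -12, "dy": 28, "dz": 0, "turn": -0.01},
  {"fingers": 1, "dx": -12, "dy": 28, "dz": 0, "turn": -0.01},
  {"fingers": 1, "dx": -12, "dy": 28, "dz": 0, "turn": -0.01},
  {"fingers": 1, "dx": -10, "dy": 25, "dz": 0, "turn": -0.01},
  {"fingers": 1, "dx": -5, "dy": 10, "dz": 0, "turn": 0},
  {"fingers": 1, "dx": 0, "dy": 0, "dz": 0, "turn": 0},
])

```text
clock: 6.77
position: [0.4941, 0.1533, 0.1568]
ee_rot: [0.015, 0.824, 0.567, 0.011]
contact_force: [0.5, -0.6, -2.3]
width: 0.0533
```

```bash
python3 s.py
```

```text
[0.4941 0.1533 0.1568] zax [ 0.0345 -0.0127 -0.9993] jaw 1.2056 F [ 0.55 -0.57 -2.25] [-0.03  0.   -0.  ] w 0.0533 q [ 0.179  0.24   1.783 -0.021  1.087 -1.017] qd 0.0182 6.7667
```

Emit:
play_rows([
  {"fingers": 1, "dx": 5, "dy": -5, "dz": -15, "turn": 0},
  {"fingers": 1, "dx": 5, "dy": -5, "dz": -18, "turn": 0},
  {"fingers": 1, "dx": 0, "dy": 0, "dz": -8, "turn": 0},
  {"fingers": 1, "dx": 0, "dy": 0, "dz": 0, "turn": 0},
])

```text
clock: 7.1
position: [0.5058, 0.1413, 0.115]
ee_rot: [0.017, 0.823, 0.568, 0.011]
contact_force: [0.5, -0.3, -2.9]
width: 0.0531
```

```bash
python3 s.py; python3 - <<'E'
from h import *
s=get_image("side");t=get_image("top")
a=s["pixels"][185:275,200:300];b=t["pixels"][140:205,184:256]
f=lambda p:cv2.resize(p,None,fx=400/p.shape[1],fy=400/p.shape[1],interpolation=cv2.INTER_CUBIC)
A=f(a);B=f(b);H=max(len(A),len(B));g=lambda p:np.pad(p,((0,H-len(p)),(0,0),(0,0)))
cv2.imwrite("pics/e.png",np.hstack([g(A),g(B)])[:,:,::-1])
print(proj(s,get_state()["position"]))
E
```

```text
[0.5058 0.1413 0.115 ] zax [ 0.0379 -0.0149 -0.9992] jaw 1.2093 F [ 0.51 -0.33 -2.89] [0.09 0.05 0.01] w 0.0531 q [ 0.154  0.292  1.828 -0.025  0.986 -1.042] qd 0.0236 7.1
[248.10977743 205.78186681]
```

View pics/e.png

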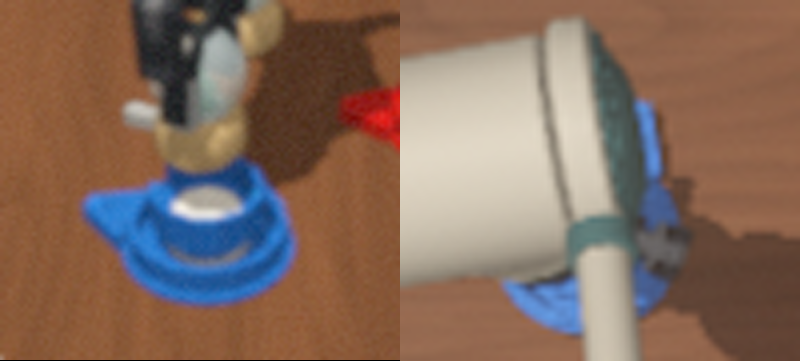

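```bash
python3 - <<'E'
from h import *
s=get_image("side");P=s["pixels"]
hsv=cv2.cvtColor(P,cv2.COLOR_RGB2HSV).astype(int)
for r in range(212,228):
    print(r,' '.join("%d/%d/%d"%tuple(hsv[r,c]) for c in (236,237,238,239,240,241,242,258,259,260,261,262,263,264)))
z=.0707
for x in(.500,.505,.510):
    for y in (.139,.144): print(x,y,"base mid",proj(s,[x,y,z+.016]).round(1),"ball",proj(s,[x,y,z+.054]).round(1),"tab",proj(s,[x+.046*np.cos(-.36),y+.046*np.sin(-.36),z+.015]).round(1))
a=-.36
c=np.array([.5055,.1447])
print("cup axis pad",proj(s,[*c,.031]),"rim L/R",[proj(s,[c[0]+k*.0335,c[1],.048]).round(1) for k in(1,-1)], "housing",[proj(s,[c[0]+k*.052,c[1],0]).round(1) for k in(1,-1)])
E
```

```text
212 19/14/197 18/23/191 15/35/173 16/54/133 13/52/79 42/28/46 103/54/33 18/106/142 18/119/135 18/133/115 13/134/95 12/154/81 14/167/81 11/156/80
213 19/15/185 19/24/183 17/42/168 17/68/135 17/60/85 0/16/47 128/22/46 18/111/147 18/115/140 16/120/123 13/133/100 12/130/88 14/169/77 12/157/81
214 19/18/160 18/31/162 17/59/155 17/82/137 17/87/100 22/57/67 60/12/43 18/113/151 18/115/148 17/118/130 15/126/105 13/147/85 10/140/84 10/137/84
215 15/24/146 20/39/152 18/74/158 17/89/157 17/92/136 17/91/107 14/47/82 18/113/165 18/114/157 17/124/136 13/123/106 11/138/89 9/152/79 14/143/82
216 12/46/151 14/50/153 17/82/164 18/101/175 19/103/171 18/95/150 16/84/128 18/108/175 18/114/161 18/118/140 16/136/105 11/125/88 14/170/84 11/151/81
217 11/99/147 13/96/151 16/103/163 18/103/178 18/103/180 18/102/170 18/100/148 19/113/170 18/115/153 16/122/132 14/128/102 13/144/85 12/162/77 11/142/81
218 12/143/148 14/135/147 16/124/156 17/109/171 18/109/171 18/113/162 18/112/146 19/110/158 17/116/145 15/122/130 14/126/105 13/139/88 11/149/82 11/138/83
219 12/151/149 13/141/147 16/128/151 17/118/158 18/110/157 1
[... 1208 characters left out ...]
52/144 9/126/136 160/63/109 117/102/110 106/222/109 107/187/112 107/202/111 107/202/120 107/198/148 109/170/169 112/134/154
0.5 0.139 base mid [251.3 215.8] ball [251.  202.1] tab [233.2 212. ]
0.5 0.144 base mid [251.2 217.1] ball [250.9 203.3] tab [233.  213.2]
0.505 0.139 base mid [249.2 215.8] ball [248.8 202.1] tab [231.1 212. ]
0.505 0.144 base mid [249.1 217. ] ball [248.7 203.3] tab [230.9 213.2]
0.51 0.139 base mid [247.  215.8] ball [246.6 202. ] tab [228.9 212. ]
0.51 0.144 base mid [246.9 217. ] ball [246.5 203.3] tab [228.8 213.2]
cup axis pad [249.35640907 236.32626774] rim L/R [array([234.9, 230.5]), array([263.5, 230.7])] housing [array([228.1, 246.3]), array([271.3, 246.6])]
```

Base centre is at column 249.2 and the cup axis at about 251.5–252 in the side view, so the globe needs about 4 mm of -x. The top displacement estimate gives about +2 mm in y.

Emit:
play_rows([
  {"fingers": 1, "dx": -2.5, "dy": 1.2, "dz": -8, "turn": 0},
  {"fingers": 1, "dx": -2.2, "dy": 1.2, "dz": -8, "turn": 0},
  {"fingers": 1, "dx": -0.5, "dy": 0, "dz": -6, "turn": 0},
  {"fingers": 1, "dx": -0.3, "dy": 0, "dz": -4, "turn": 0},
])

```text
clock: 7.58
position: [0.5033, 0.1445, 0.0919]
ee_rot: [0.019, 0.823, 0.568, 0.016]
contact_force: [0.3, 0.5, -2.0]
width: 0.0533
```

```bash
python3 s.py
```

```text
[0.5033 0.1445 0.0919] zax [ 0.0483 -0.0129 -0.9988] jaw 1.2085 F [ 0.31  0.5  -2.  ] [-0.    0.09  0.02] w 0.0533 q [ 0.161  0.312  1.869 -0.026  0.914 -1.033] qd 0.1331 7.5833
```

Emit:
play_rows([
  {"fingers": 1, "dx": -1.2, "dy": -0.5, "dz": -4, "turn": 0},
  {"fingers": 1, "dx": -0.5, "dy": -0.3, "dz": -4, "turn": 0},
])

```text
clock: 7.75
position: [0.501, 0.1438, 0.0829]
ee_rot: [0.019, 0.823, 0.568, 0.016]
contact_force: [0.2, 0.7, -2.7]
width: 0.053
```

```bash
python3 s.py; python3 - <<'E'
from h import *
s=get_image("side")
save(s,"f.png",(205,185,295,275),6)
E
```

```text
[0.501  0.1438 0.0829] zax [ 0.0478 -0.013  -0.9988] jaw 1.2092 F [ 0.2   0.72 -2.67] [-0.02  0.05  0.01] w 0.053 q [ 0.16   0.321  1.885 -0.026  0.891 -1.033] qd 0.1421 7.75
```

View pics/f.png

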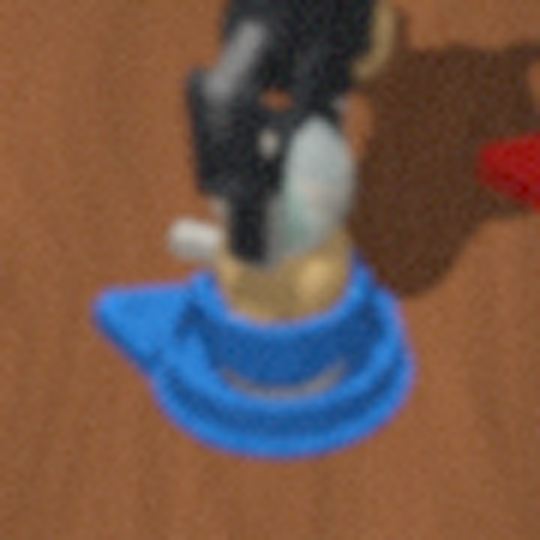

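The base is inside the cup with no contact force, and the tab is over the slot side. I'll keep going down.

Emit:
play_rows([
  {"fingers": 1, "dx": 0, "dy": 0, "dz": -4, "turn": 0},
  {"fingers": 1, "dx": 0, "dy": 0, "dz": -4, "turn": 0},
  {"fingers": 1, "dx": -0.2, "dy": 0, "dz": -4, "turn": 0},
], squeeze=100)

```text
clock: 8.05
position: [0.5007, 0.1437, 0.07]
ee_rot: [0.019, 0.822, 0.568, 0.016]
contact_force: [-0.9, -0.7, 4.4]
width: 0.0527
```

```bash
python3 s.py
```

```text
[0.5007 0.1437 0.07  ] zax [ 0.0476 -0.0133 -0.9988] jaw 1.2094 F [-0.94 -0.65  4.45] [-0.04  0.26 -0.03] w 0.0527 q [ 0.16   0.337  1.902 -0.027  0.859 -1.032] qd 0.1285 8.05
```

The 4.4 N at 4 mm down matches the spring (about 7 N minus the weight), so the globe is seated on the floor with its tab in the slot. Now I'll press it down.

Emit:
play_rows([
  {"fingers": 1, "dx": 0, "dy": 0, "dz": -4, "turn": 0},
  {"fingers": 1, "dx": 0, "dy": 0, "dz": -4, "turn": 0},
  {"fingers": 1, "dx": 0, "dy": 0, "dz": -3, "turn": 0},
])

```text
clock: 8.3
position: [0.5008, 0.1437, 0.0607]
ee_rot: [0.019, 0.822, 0.568, 0.016]
contact_force: [-4.2, -1.5, 12.4]
width: 0.0529
```

```bash
python3 s.py
```

```text
[0.5008 0.1437 0.0607] zax [ 0.0487 -0.0134 -0.9987] jaw 1.2095 F [-4.17 -1.54 12.36] [-0.08  0.57 -0.04] w 0.0529 q [ 0.16   0.349  1.913 -0.028  0.834 -1.031] qd 0.0674 8.3
```

Emit:
play_rows([
  {"fingers": 1, "dx": -0.5, "dy": 0, "dz": -3, "turn": 0},
  {"fingers": 1, "dx": -0.5, "dy": 0, "dz": -2.5, "turn": 0},
])

```text
clock: 8.47
position: [0.5009, 0.1436, 0.0604]
ee_rot: [0.021, 0.822, 0.568, 0.018]
contact_force: [-6.6, -1.1, 20.0]
width: 0.0527
```

```bash
python3 s.py
```

```text
[0.5009 0.1436 0.0604] zax [ 0.0524 -0.0137 -0.9985] jaw 1.2098 F [-6.64 -1.11 19.99] [-0.17  0.93 -0.08] w 0.0527 q [ 0.161  0.348  1.916 -0.03   0.829 -1.03 ] qd 0.0321 8.4667
```

```bash
python3 - <<'E'
from h import *
s=get_image("side")
save(s,"g.png",(205,185,295,275),6)
for i in range(12): get_image("top")
E
python3 s.py
```

```text
[0.5009 0.1436 0.0604] zax [ 0.0527 -0.0136 -0.9985] jaw 1.2098 F [-5.99 -1.3  20.13] [-0.2   0.88 -0.06] w 0.053 q [ 0.161  0.347  1.916 -0.03   0.828 -1.03 ] qd 0.0018 9.1167
```

View pics/g.png

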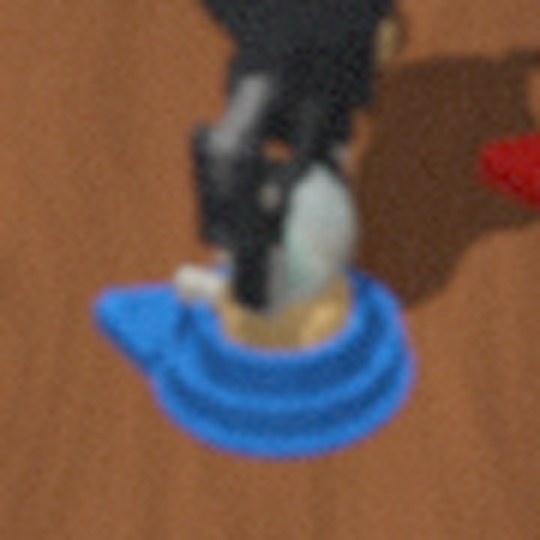

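```bash
python3 -c "
from rig import *
print(sign_off())"; python3 s.py
```

```text
the job is handed in; nothing more can be done
None
the job is handed in; nothing more can be done
```

I gripped the tab globe by its ball, turned it about -0.11 rad to match the beak of the blue cradle, and set it in the cup with the tab in the slot. I then pressed it down to the stop and handed in still gripping and pushing, at about 9 s.

**Final checks:**
- **Depth:** The gripper stopped at z = 0.0604 m against 0.0603 m predicted for the cup fully down. Pushing harder raised the force from 12 N to 20 N with only 0.3 mm more movement. A tab caught on the rim would have stopped it about 8 mm higher.
- **Hold:** The 20 N and the pose stayed steady for about 0.65 s before hand-in.
- **Upright:** The tool's tilt was back to within about 0.001 rad of its value at the grasp, so the globe should be upright.
- **Picture:** The last side view shows the globe seated, with the tab towards the beak.

**What disagreed or stayed unchecked:**
- **Grip width:** The gripper read 53 mm on the 56 mm ball, so I probably gripped slightly off its widest point. It did not slip.
- **Cameras:** The two cameras disagreed by about 4 mm in x. I worked from differences within each view instead.
- **Side force:** About 6 N sideways remained at the end, likely light contact with the cup wall.
- **Other objects:** I steered clear of them, but took no final picture to confirm they were undisturbed.

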